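Take the bayonet cap off a lens of unknown mount hand

ROBOT

A 6-joint arm with a two-finger parallel gripper is mounted at the origin on the work surface. World frame = base frame: x ahead of the robot, y to its left, z up, the work surface at z = 0. Lengths are in m, angles in degrees, forces in N, time in s.
With the tool pointing down it reaches from about 0.325 to 0.85 m from the base axis. Payload 4.4 kg.
Tool frame: the origin (TCP) lies midway between the tips of the shut fingers; the grasp point (between the pads) lies 19 mm behind it (env.grip_depth is the distance from the TCP to the grasp point, in m); z points along the fingers, y is the line along which they close (so a half turn about z gives the same grasp; the last joint's range is limited). The gripper opens to 94 mm and grips with 3 to 60 N. Pads are 16 mm wide; open, the fingers measure 119 mm over their backs; the gripper's body (75 mm by 177 mm) begins 78 mm behind the grasp point.
Start: joints at [-76.977, 11.837, 88.321, -0, 79.842, -8.623], TCP at [0.212, -0.534, 0.205] pointing down, gripper open.
Joint ranges: [-156.59, 156.59], [-49.26, 127.26], [12.9, 141.05], [-63.56, 243.56], [4.71, 150.69], [-161.64, 161.64]. Speed limits (degrees/s): [159.86, 159.86, 180, 180, 180, 180].

INTERFACE

Orientations are given as [roll, pitch, yaw] about the fixed x, y, z axes, in that order (R = Rz(yaw) Ry(pitch) Rx(roll)).
In Python, from cell import sense, viewer, ticket, env gives the robot as it stands.
- The arm moves only by the shell command python3 -m inch 'ROWS' [FORCE]. ROWS is text: rows parted by semicolons, each of 7 numbers parted by spaces: the shift along the tool's x, y, z each as a share of 0.06 m, from -1 to 1, then the turn, a rotation vector about the tool's x, y, z each as a share of 4 degrees, from -1 to 1, then the opening, from 0 (shut) to 1 (fully open). In form: x y z wx wy wz grip; .... A call has 1 to 5 rows; each row shifts and turns the commanded pose from where the row before left it, along the tool's axes as they then stand; what a row does not reach is not made up. A row lasts 1/8 s, in which the tool goes at most 62.5 mm and 10.7 degrees, less where a joint would pass 70% of its speed; a pose out of reach is approached as far as the arm can. A call with a number of a shift or a turn outside -1 to 1 is refused whole. A call with a gripper value outside its range is refused whole. The fingers move at their own pace and stop on an object; FORCE is the grip in N (left out, the last holds). Time passes only in rows, so rows that do not move let the fingers close. It gives the time, the measured TCP pose, the force, the opening and the grip force at its end, in the units of the state.
- sense(): the state, without advancing time (a new reading comes with each control period).
- viewer.grab_frame(name): name is "scene" or "top" or "wrist"; returns a dict with "color" (400x640x3 uint8, red, green, blue), "z_map" (400x640 float32, m along the optical axis (not along the pixel's ray), 0 where there is no reading), "mtx" (3x3 intrinsics, pixels), "origin" and "orientation" of the camera in the world. Camera axes: x right, y up, looking along -z (the intrinsics and any distortion apply to the point x, -y, -z); pixel columns grow to the right and rows downward; lengths in m; the calibration is good to about 2 mm. A picture is of the moment at which its call begins.
- ticket.job_done(): hands the job in; it is judged then, once.
Trained networks look in a picture, given as the dict that the camera call returned (one of the last four; its "shot" number tells which), for a name from the list of things; names that differ only in an ending like _2 or _b are one class to them, and where a whole thing is asked for, a point or a joint stands for the part that bears it (a point fixed in the world has none). Each returns a list of dicts, best first, with "confidence" (0 to 1); they miss things now and then, are a little off and sometimes report something else, mostly with a low value. They report only what shows in the picture. A call takes as long as a camera call. They do not tell look-alikes from the thing itself.
- viewer.recognise(name, picture): "at" ([x, y, z] in m, in world coordinates, good to about 4 mm: the middle of the surface that is visible of it).
The state is a dict: "time": time; "q": joint angles; "joint_vel": joint speeds; "effort": joint torques, N m; "tool_pos": TCP position; "tool_rot": TCP orientation; "force": force on the tool from outside, world axes, zero at the start; "moment": the same for the moment, N m; "width": finger opening in m; "grasp_force": force on a finger pad.
Only numpy, scipy, OpenCV 4.12 (cv2) and the standard library are available. Lean on these libraries where they do the work, as an engineer would, in place of code of your own. Each camera call takes 0.05 s, during which the arm holds its last target. There are 200 camera calls.

TASK

The lens in the stand is closed by a twist cap that a red sprung plunger keeps locked: push the plunger all the way down until it stays down. Nobody knows which way this mount turns, so try the cap both ways by its blue finger bar, turn it the way that gives until it stops, then lift it straight off and finish while still holding it, level and still, about 8 cm above the lens. Leave everything else on the counter where it is.

Things in the scene. Friction and masses are not known exactly. Their poses are not given: they have to be found in the camera images.
- lens: matte grey telephoto lens, 80 mm across (rubber grip 85 mm), fixed nose down in a black steel stand, base plate 100 x 155 x 12 mm. Origin on the counter on the lens axis, z up. On its +y side, 82 mm from the axis, an aluminium column 36 x 36 mm, 110 mm high, carries the plunger; the plunger's arm carries a brass bolt that stands between two teeth on the cap's rim and locks it.
- mount (a point): centre of the top face of the steel lens mount, 150 mm above the counter, on the lens axis; its axes are the lens's. The cap sits on it by a bayonet: one way the cap soon meets a hard stop, the other way it turns freely. Which way (clockwise or anticlockwise) differs from lens to lens and cannot be seen.
- plunger (a joint): travel of the red plunger in m: 0 up (cap locked), 0.012 down at its hard stop. The spring needs 3 N at first and 9 N at full stroke. Past 0.0105 a spring catch takes hold: let go, the plunger then stays down at about 0.0105, its bolt clear below the cap's teeth. If it springs back up it was not pushed far enough.
- plunger_top (a point): centre of the flat top of the red round plunger, 24 mm across, 160 mm above the counter when up; moves straight down when pushed
- cap: black round twist cap, 62 mm across, with a blue finger bar; loose, about 60 g. Origin on its axis at the underside of its 4 mm top disc, which rests on the mount; z up; a 12.5 mm skirt hangs below. The bar on the disc is 18 mm wide along the cap's x, 46 mm long along its y, and reaches from 4 to 34 mm above the origin. At the start the cap's axes agree with the lens's to 0.03 rad.
- cap_bar (a point): centre of the top face of the cap's blue finger bar, 34 mm above the cap's origin. With the plunger down the cap has about 0.08 rad of play to its hard stop in the wrong direction (it gives to 0.2 rad if twisted firmly); in the right one it turns about 1.1 rad to a hard stop, and can be lifted from about 0.9 rad on.
- tin: glossy orange round filter tin, 81 mm across, 26 mm high, loose; origin centre of the underside. Leave alone.
- target: clear glass disc, 76 mm across, 6 mm thick, loose, lying flat; origin centre of the underside. Leave alone.
- foot: black steel tripod foot, 52 mm across at the base, 55 mm high, loose; origin centre of the underside. Leave alone.
- ring_a: nickel ring, 68 mm across, 8 mm high, loose, lying flat; origin centre of the underside. Leave alone.
- ring_b: nickel ring, 58 mm across, 8 mm high, loose, lying flat; origin centre of the underside. Leave alone.
Mind the look-alikes: they are no part of the job. Of the things that look like the lens, the smallest one is meant.

How it is judged:
By the outcome, as a careful person would: the job done as asked, in the order asked, and still so for the second after the job is handed in, while the arm keeps its last pose, push and grip.
It also fails if it takes over 51 s, if anything falls off the work surface, if the arm or the gripper's body presses on something with over 40 N, if the wrist force passes 120 N, or if a joint passes its speed limit or range.

## Working session

There is one attempt and no reset: what is moved stays moved. The work goes in short steps, Python scripts to look and compute and a shell command to move; the robot and the scene stay as the last step left them, time stands still between calls to the robot, and variables do not carry over. Pictures are saved under pics/ and viewed, at most 10 in all, crops included, and the job is handed in when it is done.

```bash
mkdir -p pics; ls; cat > h.py <<'E'
import numpy as np,cv2
from cell import sense,viewer,ticket,env
from scipy.spatial.transform import Rotation as R
def cam(n):
    f=viewer.grab_frame(n); return f
def rot(f):
    o=np.array(f["orientation"]); return o if o.shape==(3,3) else R.from_euler('xyz',o,degrees=True).as_matrix()
def world(f):
    z=f["z_map"];K=np.array(f["mtx"]);v,u=np.mgrid[:z.shape[0],:z.shape[1]]
    p=np.stack([(u-K[0,2])/K[0,0]*z,-(v-K[1,2])/K[1,1]*z,-z],-1)
    return p@rot(f).T+np.array(f["origin"])
def save(f,n): cv2.imwrite("pics/"+n,f["color"][:,:,::-1])
E
python3 - <<'E'
from h import *
for n in("scene","top"):
    f=cam(n);save(f,n+".png");print(n,f["origin"],f["orientation"],[k for k in f])
    for t in("lens","cap","cap_bar","plunger_top","plunger"):
        try:print(t,[(np.round(d["at"],3).tolist(),round(d["confidence"],2)) for d in viewer.recognise(t,f)])
        except Exception as e:print(t,e)
print(sense())
E
```

```text
pics
scene [1.23768054 0.60381595 0.87966148] [ 52.49055825   0.96944266 129.77968315] ['color', 'z_map', 'mtx', 'origin', 'orientation', 'shot']
lens [([0.578, -0.14, 0.1], 0.94), ([0.549, 0.115, 0.057], 0.92), ([0.311, 0.232, 0.102], 0.85), ([0.753, -0.09, 0.011], 0.47)]
cap [([0.514, 0.085, 0.161], 0.93)]
cap_bar [([0.515, 0.082, 0.154], 0.86)]
plunger_top [([0.581, -0.086, 0.203], 0.65), ([0.322, 0.282, 0.195], 0.62), ([0.553, 0.137, 0.146], 0.45)]
plunger [([0.324, 0.288, 0.197], 0.65), ([0.578, -0.084, 0.203], 0.57), ([0.775, 0.114, 0.01], 0.31)]
top [ 0.4164953  -0.02387455  1.39417666] [  4.66713565   1.35118431 -88.85574086] ['color', 'z_map', 'mtx', 'origin', 'orientation', 'shot']
lens [([0.534, -0.142, 0.135], 0.85), ([0.283, 0.207, 0.126], 0.62), ([0.521, 0.109, 0.01], 0.56)]
cap [([0.503, 0.074, 0.154], 0.78)]
cap_bar [([0.501, 0.072, 0.159], 0.89)]
plunger_top [([0.569, -0.094, 0.222], 0.78), ([0.544, 0.135, 0.157], 0.66), ([0.311, 0.276, 0.22], 0.49)]
plunger [([0.569, -0.098, 0.224], 0.62), ([0.546, 0.136, 0.163], 0.44)]
{'time': 0.6, 'q': array([-7.69773009e+01,  1.18351576e+01,  8.83206745e+01, -9.29598000e-04,
        7.98434872e+01, -8.62003724e+00]), 'joint_vel': array([-0.0269493 , -0.06149369, -0.05080416, -0.07618655, -0.03006778,
       -0.02007795]), 'effort': array([-1.45299735e-03, -3.70637476e+01, -2.81591785e+01,  6.96370122e-02,
        2.78434093e-02, -1.05775996e-05]), 'tool_pos': array([ 0.21208247, -0.53445872,  0.20547439]), 'tool_rot': array([1.79999464e+02, 1.00672567e-03, 2.16429002e+01]), 'force': array([-0.44645241, -0.06823493, -0.89773127]), 'moment': array([-0.05765281,  0.04452639, -0.0010627 ]), 'grasp_force': 0.0, 'width': 0.09392649910010778}
```

View pics/scene.png

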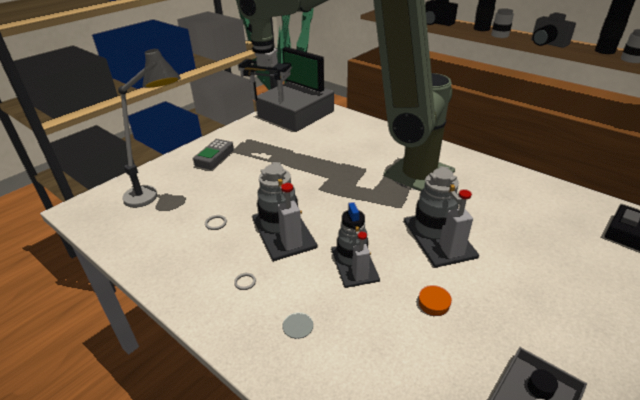

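View pics/top.png

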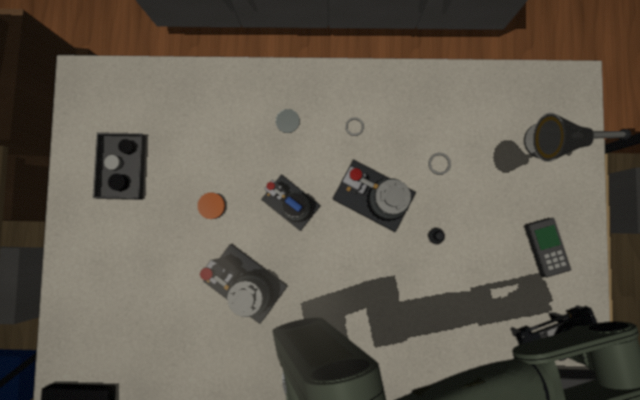

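The scene view shows three look-alikes. The small one, with the blue bar at (353,212) and the red plunger at (362,236), is ours. In the top view its bar is at (293,203) and its plunger at (270,186). Next I segment both colours using depth.

```bash
cat >> h.py <<'E'
def seg(f,which,c,rad=.05,zmin=.13,zmax=.3):
    w=world(f);hsv=cv2.cvtColor(f["color"],cv2.COLOR_RGB2HSV);h,s,v=[hsv[...,i].astype(int) for i in range(3)]
    m=((h>100)&(h<130)) if which=="blue" else ((h<8)|(h>172))
    m&=(s>110)&(v>40)&(f["z_map"]>0)&(np.hypot(w[...,0]-c[0],w[...,1]-c[1])<rad)&(w[...,2]>zmin)&(w[...,2]<zmax)
    return w[m]
def rep(f,c1=(.502,.073),c2=(.545,.136),pz=.13):
    for k,c in(("blue",c1),("red",c2)):
        p=seg(f,k,c,zmin=.13 if k=="blue" else pz)
        if len(p)<5: print(k,len(p));continue
        zt=np.percentile(p[:,2],90);t=p[p[:,2]>zt-.006]
        (cx,cy),(a,b),ang=cv2.minAreaRect((t[:,:2]*1000).astype(np.float32))
        d=t[:,:2]-t[:,:2].mean(0);e=np.linalg.svd(d,full_matrices=False)[2][0]
        print(k,len(p),len(t),"top",round(zt,4),"mean",t.mean(0).round(4),"rect",round(cx,1),round(cy,1),round(a,1),round(b,1),"ang",round(ang,1),"pca",round(np.degrees(np.arctan2(e[1],e[0])),1))
E
python3 - <<'E'
from h import *
for n in("scene","top"): rep(cam(n))
E
```

```text
blue 155 71 top 0.1844 mean [0.5085 0.0786 0.1831] rect 506.5 77.2 41.8 16.7 ang 54.4 pca 54.9
red 64 57 top 0.1611 mean [0.5552 0.1411 0.1589] rect 554.9 140.6 23.0 22.1 ang 13.5 pca 20.1
blue 124 107 top 0.1872 mean [0.5005 0.0756 0.1851] rect 500.7 75.6 45.0 17.6 ang 53.3 pca -126.8
red 45 38 top 0.1644 mean [0.5501 0.1387 0.1617] rect 551.0 138.6 16.1 19.4 ang 1.3 pca -93.3
```

```bash
cat >> h.py <<'E'
def togo(x,y,z,yaw=None):
    s=sense();T=R.from_euler('xyz',s["tool_rot"],degrees=True);d=T.inv().apply(np.array([x,y,z])-s["tool_pos"])
    print("t",round(s["time"],2),"pos",s["tool_pos"].round(4),"rpy",s["tool_rot"].round(2),"shift shares",(d/.06).round(3),"wz",None if yaw is None else round((s["tool_rot"][2]-yaw)/4,2),"q6",s["q"][5].round(1),"F",s["force"].round(1),"w",round(s["width"],4),"g",s["grasp_force"])
E
python3 -m inch '0 0 -1 0 0 -1 0; 0 0 -1 0 0 -1 0; 0.5 -0.4 0 0 0 -1 0; 0.9 -0.4 0 0 0 -1 0; 0.9 -0.4 0 0 0 -1 0'
python3 -m inch '0.9 -0.3 0 0 0 -1 0; 0.9 -0.3 0 0 0 -1 0; 0.9 -0.2 0 0 0 -0.9 0; 0.9 -0.2 0 0 0 0 0; 0.9 -0.2 0 0 0 0 0'
python3 -c "
from h import *
togo(.553,.140,.22,53)"
```

```text
time: 1.32
tool_pos: [0.2866, -0.3957, 0.3256]
tool_rot: [180.0, -0.0, 41.7]
force: [0.7, 0.4, -0.7]
width: 0.0473
grasp_force: 0.0
time: 1.95
tool_pos: [0.4111, -0.1449, 0.3258]
tool_rot: [179.9, -0.0, 53.2]
force: [0.7, -0.4, 0.0]
width: 0.001
grasp_force: 0.0
t 1.95 pos [ 0.4111 -0.1449  0.3258] rpy [ 1.7994e+02 -1.0000e-02  5.3230e+01] shift shares [ 5.219 -0.949  1.762] wz 0.06 q6 5.9 F [ 0.7 -0.4  0. ] w 0.001 g 0.0
```

```bash
python3 -m inch '0.9 -0.3 0 0 0 0 0; 0.9 -0.3 0 0 0 0 0; 0.9 -0.2 0 0 0 0 0; 0.6 0 0 0 0 0 0; 0 0 0 0 0 0 0'
python3 - <<'E'
from h import *
togo(.553,.140,.22,53)
f=cam("wrist");save(f,"w1.png");print(f["origin"],f["orientation"]);rep(f)
E
```

```text
time: 2.58
tool_pos: [0.4911, 0.0427, 0.3252]
tool_rot: [-180.0, 0.0, 53.5]
force: [-0.5, -0.1, -0.1]
width: 0.0006
grasp_force: 0.0
t 2.58 pos [0.4911 0.0427 0.3252] rpy [-1.7998e+02  1.0000e-02  5.3470e+01] shift shares [ 1.918 -0.135  1.753] wz 0.12 q6 31.4 F [-0.5 -0.1 -0.1] w 0.0006 g 0.0
[0.53772958 0.10759389 0.50484468] [-1.58449061e+01  2.82370756e-02 -3.64602407e+01]
blue 921 813 top 0.185 mean [0.5029 0.0765 0.184 ] rect 502.3 76.1 44.7 17.1 ang 53.5 pca -126.8
red 426 423 top 0.1614 mean [0.5517 0.1401 0.1603] rect 551.8 140.2 20.9 22.1 ang 9.7 pca -94.9
```

View pics/w1.png

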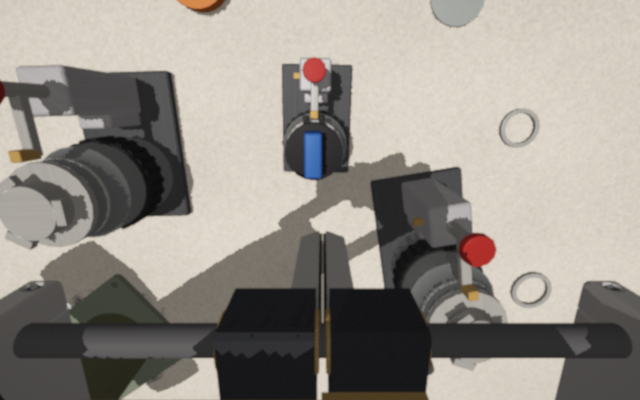

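The wrist view shows the blue bar at (314,155) and the red plunger at (314,70), aligned with the tool. Measurements agree to within about 2 mm. I'll go above the plunger.

```bash
python3 -m inch '0.95 -0.06 0.5 0 0 0.1 0; 0.95 -0.06 0.7 0 0 0 0; 0 0 0.8 0 0 0 0; 0 0 0.5 0 0 0 0; 0 0 0 0 0 0 0'
python3 - <<'E'
from h import *
togo(.552,.140,.147,53)
E
```

```text
time: 3.25
tool_pos: [0.546, 0.1276, 0.1784]
tool_rot: [-179.7, 0.3, 52.8]
force: [-0.3, -0.5, 0.0]
width: 0.0007
grasp_force: 0.0
t 3.25 pos [0.546  0.1276 0.1784] rpy [-179.71    0.29   52.76] shift shares [ 0.228 -0.043  0.522] wz -0.06 q6 41.6 F [-0.3 -0.5  0. ] w 0.0007 g 0.0
```

```bash
python3 -m inch '0.22 -0.04 0 0 0 0 0; 0 0 0.2 0 0 0 0; 0 0 0.15 0 0 0 0; 0 0 0 0 0 0 0; 0 0 0 0 0 0 0'
python3 -m inch '0 0 0.1 0 0 0 0; 0 0 0 0 0 0 0'
python3 -c "
from h import *
togo(.552,.140,.147,53)"
```

```text
time: 3.88
tool_pos: [0.5545, 0.141, 0.1604]
tool_rot: [-180.0, 0.0, 52.8]
force: [-0.8, -0.3, -0.6]
width: 0.0004
grasp_force: 0.0
time: 4.12
tool_pos: [0.5547, 0.141, 0.1547]
tool_rot: [180.0, 0.0, 52.8]
force: [-1.7, -0.3, 4.5]
width: 0.0005
grasp_force: 2.6
t 4.12 pos [0.5547 0.141  0.1547] rpy [179.99   0.    52.84] shift shares [-0.041 -0.025  0.129] wz -0.04 q6 42.8 F [-1.7 -0.3  4.5] w 0.0005 g 2.59728996315971
```

```bash
python3 -m inch '0 0 0.08 0 0 0 0; 0 0 0.04 0 0 0 0; 0 0 0 0 0 0 0'; python3 -m inch '0 0 0.02 0 0 0 0; 0 0 0.02 0 0 0 0; 0 0 0 0 0 0 0'
```

```text
time: 4.5
tool_pos: [0.5547, 0.1411, 0.1483]
tool_rot: [180.0, 0.0, 52.9]
force: [-3.1, -1.3, 7.7]
width: 0.0005
grasp_force: 3.7
time: 4.88
tool_pos: [0.5549, 0.1411, 0.1481]
tool_rot: [180.0, -0.0, 52.9]
force: [-5.9, -1.7, 17.2]
width: 0.0007
grasp_force: 8.2
```

```bash
python3 -m inch '0 0 -0.5 0 0 0 0; 0 0 -0.8 0 0 0 0; -0.7 0 -0.2 0 0 0 0.5; -0.7 0 0 0 0 0 0.5; 0 0 0 0 0 0 0.5'
python3 - <<'E'
from h import *
f=cam("wrist");save(f,"w2.png");rep(f);togo(.5025,.0763,.158,53)
f=cam("top");rep(f)
E
```

```text
time: 5.5
tool_pos: [0.5026, 0.0727, 0.2345]
tool_rot: [-180.0, 0.0, 52.7]
force: [0.6, -0.4, -0.3]
width: 0.0274
grasp_force: 0.0
blue 1556 1369 top 0.185 mean [0.5037 0.0773 0.1839] rect 502.9 76.3 44.4 18.0 ang 53.3 pca -126.4
red 683 683 top 0.1509 mean [0.5519 0.1403 0.1499] rect 551.7 140.3 21.6 22.1 ang 6.8 pca -60.6
t 5.55 pos [0.5035 0.0736 0.2345] rpy [-1.7999e+02 -2.0000e-02  5.2740e+01] shift shares [ 0.025 -0.04   1.275] wz -0.06 q6 35.8 F [0.3 1.  0.4] w 0.0311 g 0.0
blue 0
red 0
```

View pics/w2.png

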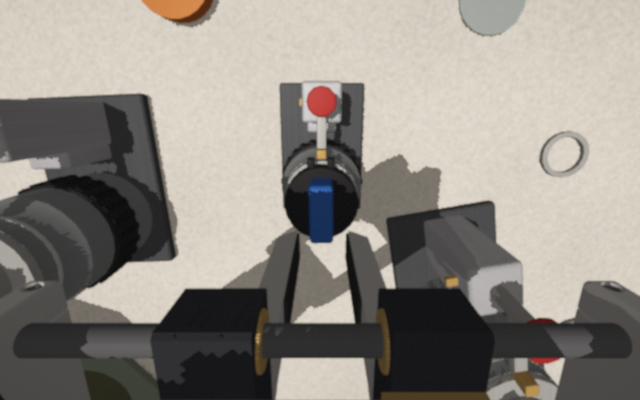

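The wrist view shows the plunger at (321,101) latched at z≈0.150, with the bar at (320,212) centred between the fingers. Next I descend and grip.

```bash
python3 -m inch '0.02 0 0.6 0 0 -0.1 0.5; 0 0 0.55 0 0 0 0.5; 0 0 0 0 0 0 0.5; 0 0 0 0 0 0 0.5; 0 0 0 0 0 0 0.5' 20
python3 -c "
from h import *
togo(.5028,.0765,.158,53)"
```

```text
time: 6.22
tool_pos: [0.5062, 0.0753, 0.1675]
tool_rot: [179.8, -0.1, 53.3]
force: [1.0, -0.4, -0.2]
width: 0.0472
grasp_force: 0.0
t 6.22 pos [0.5062 0.0753 0.1675] rpy [ 1.7985e+02 -1.2000e-01  5.3270e+01] shift shares [-0.019 -0.058  0.159] wz 0.07 q6 35.5 F [ 1.  -0.4 -0.2] w 0.0472 g 0.0
```

```bash
python3 -m inch '-0.02 -0.055 0.15 0 0 0 0.5; 0 0 0 0 0 0 0; 0 0 0 0 0 0 0; 0 0 0 0 0 0 0; 0 0 0 0 0 0 0' 20
python3 -c "
from h import *
togo(.5028,.0765,.158,53);print(sense()['moment'])"
```

```text
time: 6.85
tool_pos: [0.5023, 0.0756, 0.1572]
tool_rot: [179.9, -0.0, 53.2]
force: [1.9, -1.9, -1.0]
width: 0.018
grasp_force: 20.0
t 6.85 pos [0.5023 0.0756 0.1572] rpy [ 1.7986e+02 -3.0000e-02  5.3240e+01] shift shares [ 0.017 -0.002 -0.013] wz 0.06 q6 35.6 F [ 1.9 -1.9 -1. ] w 0.018 g 19.99231606721878
[-0.38203879 -0.40830333 -0.04264033]
```

```bash
python3 -m inch '0 0 0 0 0 -0.5 0; 0 0 0 0 0 -0.5 0; 0 0 0 0 0 0 0' ; python3 -c "
from h import *
togo(.5028,.0765,.158,53);print(sense()['moment'])"
python3 -m inch '0 0 0 0 0 -0.4 0; 0 0 0 0 0 -0.4 0; 0 0 0 0 0 0 0' ; python3 -c "
from h import *
togo(.5028,.0765,.158,53);print(sense()['moment'])"
```

```text
time: 7.22
tool_pos: [0.5021, 0.0756, 0.1571]
tool_rot: [179.9, -0.0, 57.3]
force: [2.9, -4.2, 0.1]
width: 0.018
grasp_force: 20.0
t 7.22 pos [0.5021 0.0756 0.1571] rpy [ 1.7989e+02 -1.0000e-02  5.7260e+01] shift shares [ 0.019  0.002 -0.015] wz 1.07 q6 31.6 F [ 2.9 -4.2  0.1] w 0.018 g 19.99368578195572
[-0.85617269 -0.67573231 -0.07705169]
time: 7.6
tool_pos: [0.5019, 0.0755, 0.1571]
tool_rot: [179.9, 0.0, 60.5]
force: [2.5, -4.3, 0.0]
width: 0.0177
grasp_force: 20.0
t 7.6 pos [0.5019 0.0755 0.1571] rpy [1.799e+02 2.000e-02 6.047e+01] shift shares [ 0.021  0.005 -0.015] wz 1.87 q6 28.4 F [ 2.5 -4.3  0. ] w 0.0177 g 19.99418020248413
[-0.87940996 -0.63150149 -0.02319067]
```

```bash
python3 -m inch '0 0 0 0 0 0.9 0; 0 0 0 0 0 0.9 0; 0 0 0 0 0 0.5 0; 0 0 0 0 0 0.4 0; 0 0 0 0 0 0 0' ; python3 -c "
from h import *
togo(.5028,.0765,.158,53);print(sense()['moment'])"
python3 -m inch '0 0 0 0 0 0.3 0; 0 0 0 0 0 0.3 0; 0 0 0 0 0 0 0' ; python3 -c "
from h import *
togo(.5028,.0765,.158,53);print(sense()['moment'])"
```

```text
time: 8.22
tool_pos: [0.5028, 0.0758, 0.1574]
tool_rot: [179.8, -0.1, 49.7]
force: [4.4, -2.9, -0.7]
width: 0.0181
grasp_force: 20.0
t 8.22 pos [0.5028 0.0758 0.1574] rpy [ 1.7983e+02 -1.0000e-01  4.9680e+01] shift shares [ 0.008 -0.007 -0.009] wz -0.83 q6 39.2 F [ 4.4 -2.9 -0.7] w 0.0181 g 19.996605813503265
[-0.74344445 -0.93051564  0.08031588]
time: 8.6
tool_pos: [0.5027, 0.0753, 0.1574]
tool_rot: [179.8, -0.1, 47.3]
force: [4.4, -4.7, -0.5]
width: 0.0177
grasp_force: 20.0
t 8.6 pos [0.5027 0.0753 0.1574] rpy [ 1.7979e+02 -5.0000e-02  4.7300e+01] shift shares [ 0.016 -0.013 -0.01 ] wz -1.43 q6 41.6 F [ 4.4 -4.7 -0.5] w 0.0177 g 20.008523762226105
[-0.99646053 -0.94566333  0.15271767]
```

```bash
python3 -m inch '0 0 0 0 0 -1 0; 0 0 0 0 0 -1 0; 0 0 0 0 0 -1 0; 0 0 0 0 0 -0.8 0; 0 0 0 0 0 0 0' ; python3 -c "
from h import *
togo(.5028,.0765,.158,53);print(sense()['moment'])"
python3 -m inch '0 0 0 0 0 -0.4 0; 0 0 0 0 0 -0.4 0; 0 0 0 0 0 0 0' ; python3 - <<'E'
from h import *
togo(.5028,.0765,.158,53);print(sense()['moment'])
f=cam("wrist");save(f,"w3.png");rep(f)
E
```

```text
time: 9.22
tool_pos: [0.5019, 0.0755, 0.1571]
tool_rot: [179.9, 0.0, 62.5]
force: [3.6, -2.9, -0.3]
width: 0.0183
grasp_force: 20.0
t 9.22 pos [0.5019 0.0755 0.1571] rpy [1.7991e+02 2.0000e-02 6.2480e+01] shift shares [ 0.021  0.006 -0.015] wz 2.37 q6 26.4 F [ 3.6 -2.9 -0.3] w 0.0183 g 19.993721544742584
[-0.89098927 -0.59093853 -0.06246482]
time: 9.6
tool_pos: [0.5018, 0.0754, 0.1571]
tool_rot: [179.9, 0.0, 65.7]
force: [2.7, -3.6, -0.0]
width: 0.0181
grasp_force: 20.0
t 9.6 pos [0.5018 0.0754 0.1571] rpy [1.7991e+02 5.0000e-02 6.5670e+01] shift shares [ 0.024  0.008 -0.015] wz 3.17 q6 23.2 F [ 2.7 -3.6 -0. ] w 0.0181 g 19.994983971118927
[-0.94894848 -0.57737631 -0.04336746]
blue 3150 2733 top 0.185 mean [0.502  0.0785 0.184 ] rect 501.5 76.7 45.1 18.2 ang 66.3 pca -114.5
red 1380 1380 top 0.1508 mean [0.5516 0.1406 0.1499] rect 551.8 140.4 21.9 22.5 ang 65.5 pca -56.6
```

Bar and gripper turn together anticlockwise with no resistance (bar at 66°), while clockwise built up moment. I'll turn it anticlockwise to the stop.

```bash
python3 -m inch '0 0 0 0 0 -1 0; 0 0 0 0 0 -1 0; 0 0 0 0 0 -1 0; 0 0 0 0 0 -1 0; 0 0 0 0 0 -1 0'
python3 -m inch '0 0 0 0 0 -1 0; 0 0 0 0 0 -1 0; 0 0 0 0 0 -1 0; 0 0 0 0 0 -1 0; 0 0 0 0 0 0 0'
python3 -c "
from h import *
togo(.5028,.0765,.158,53);print(sense()['moment'])"
python3 -m inch '0 0 0 0 0 -0.7 0; 0 0 0 0 0 -0.7 0; 0 0 0 0 0 -0.6 0; 0 0 0 0 0 0 0'
python3 -c "
from h import *
togo(.5028,.0765,.158,53);print(sense()['moment'])"
```

```text
time: 10.28
tool_pos: [0.5018, 0.0756, 0.1571]
tool_rot: [179.9, 0.0, 85.8]
force: [2.7, -5.0, 0.2]
width: 0.018
grasp_force: 20.0
time: 10.9
tool_pos: [0.5017, 0.0758, 0.157]
tool_rot: [180.0, 0.0, 101.6]
force: [2.4, -4.2, 0.7]
width: 0.0176
grasp_force: 20.0
t 10.9 pos [0.5017 0.0758 0.157 ] rpy [1.7995e+02 4.0000e-02 1.0162e+02] shift shares [ 0.008  0.02  -0.016] wz 12.15 q6 -12.8 F [ 2.4 -4.2  0.7] w 0.0176 g 19.992614686489105
[-0.87742182 -0.66869696  0.00831544]
time: 11.4
tool_pos: [0.5015, 0.0756, 0.157]
tool_rot: [180.0, 0.1, 109.6]
force: [2.5, -3.7, 1.9]
width: 0.0178
grasp_force: 20.0
t 11.4 pos [0.5015 0.0756 0.157 ] rpy [1.800e+02 6.000e-02 1.096e+02] shift shares [ 0.007  0.026 -0.016] wz 14.15 q6 -20.8 F [ 2.5 -3.7  1.9] w 0.0178 g 19.993276298046112
[-0.97070296 -0.49746543 -0.06699894]
```

```bash
for i in 1; do python3 -m inch '0 0 0 0 0 -0.7 0; 0 0 0 0 0 -0.6 0; 0 0 0 0 0 0 0'
python3 -c "
from h import *
togo(.5028,.0765,.158,53);print(sense()['moment'])"
python3 -m inch '0 0 0 0 0 -0.5 0; 0 0 0 0 0 -0.5 0; 0 0 0 0 0 0 0'
python3 -c "
from h import *
togo(.5028,.0765,.158,53);print(sense()['moment']);f=cam('wrist');rep(f)"; done
```

```text
time: 11.78
tool_pos: [0.5016, 0.0757, 0.157]
tool_rot: [180.0, 0.1, 114.8]
force: [1.6, -4.2, 1.3]
width: 0.0179
grasp_force: 20.0
t 11.78 pos [0.5016 0.0757 0.157 ] rpy [1.7999e+02 6.0000e-02 1.1479e+02] shift shares [ 0.004  0.024 -0.016] wz 15.45 q6 -25.9 F [ 1.6 -4.2  1.3] w 0.0179 g 19.993414878845215
[-0.96853791 -0.55843719  0.01296048]
time: 12.15
tool_pos: [0.5015, 0.0758, 0.157]
tool_rot: [180.0, 0.0, 118.8]
force: [2.5, -5.2, 0.9]
width: 0.0179
grasp_force: 20.0
t 12.15 pos [0.5015 0.0758 0.157 ] rpy [1.800e+02 4.000e-02 1.188e+02] shift shares [-0.     0.025 -0.016] wz 16.45 q6 -30.0 F [ 2.5 -5.2  0.9] w 0.0179 g 19.998353719711304
[-1.00972492 -0.51025892 -0.13197993]
blue 3191 2768 top 0.185 mean [0.4997 0.0787 0.184 ] rect 501.0 77.1 18.2 45.8 ang 29.0 pca -62.0
red 1193 1183 top 0.1506 mean [0.5501 0.1408 0.1497] rect 550.8 140.7 22.0 22.7 ang 69.3 pca -3.7
```

```bash
python3 -m inch '0 0 0 0 0 -0.4 0; 0 0 0 0 0 0 0'; python3 -c "
from h import *
togo(.5028,.0765,.158,53);print(sense()['moment']);f=cam('wrist');rep(f)"
```

```text
time: 12.45
tool_pos: [0.5015, 0.0759, 0.157]
tool_rot: [180.0, 0.0, 120.4]
force: [2.2, -4.4, 2.1]
width: 0.018
grasp_force: 20.1
t 12.45 pos [0.5015 0.0759 0.157 ] rpy [1.8000e+02 3.0000e-02 1.2037e+02] shift shares [-0.002  0.024 -0.016] wz 16.84 q6 -31.5 F [ 2.2 -4.4  2.1] w 0.018 g 20.11957436800003
[-0.99293241 -0.46638671 -0.32930857]
blue 3182 2742 top 0.185 mean [0.4996 0.0788 0.184 ] rect 500.7 77.2 18.2 45.8 ang 30.4 pca -61.2
red 1184 1171 top 0.1507 mean [0.5501 0.1408 0.1497] rect 551.2 140.8 22.8 22.1 ang 7.4 pca -2.2
```

Moment climbed to −0.33 N·m, so it is at the stop. I'll ease off slightly and lift 80 mm.

```bash
python3 -m inch '0 0 0 0 0 0.5 0; 0 0 -0.08 0 0 0 0; 0 0 -0.15 0 0 0 0; 0 0 -0.2 0 0 0 0; 0 0 0 0 0 0 0' 25; python3 -m inch '0 0 -0.3 0 0 0 0; 0 0 -0.3 0 0 0 0; 0 0 -0.3 0 0 0 0; 0 0 0 0 0 0 0; 0 0 0 0 0 0 0'; python3 -c "
from h import *
togo(.5015,.0758,.237,118)
f=cam('wrist');save(f,'w4.png');rep(f);f=cam('scene');save(f,'s4.png');rep(f)"
```

```text
time: 13.12
tool_pos: [0.5012, 0.0771, 0.1833]
tool_rot: [179.9, -0.1, 118.5]
force: [0.2, 0.1, -0.7]
width: 0.0178
grasp_force: 25.0
time: 13.75
tool_pos: [0.5011, 0.0761, 0.2365]
tool_rot: [-180.0, -0.0, 118.4]
force: [0.4, -0.4, -1.1]
width: 0.0178
grasp_force: 25.0
t 13.75 pos [0.5011 0.0761 0.2365] rpy [-1.7999e+02 -1.0000e-02  1.1844e+02] shift shares [-0.008  0.003 -0.009] wz 0.11 q6 -29.6 F [ 0.4 -0.4 -1.1] w 0.0178 g 24.992726147174835
blue 3207 2785 top 0.2644 mean [0.4994 0.0789 0.2634] rect 500.4 77.4 18.0 46.2 ang 28.3 pca -61.7
red 599 595 top 0.1508 mean [0.5505 0.1408 0.1497] rect 550.9 140.8 22.0 22.0 ang 72.0 pca 3.4
blue 106 36 top 0.2624 mean [0.5045 0.0837 0.2609] rect 504.3 79.7 18.3 39.5 ang 37.1 pca 121.6
red 60 55 top 0.1509 mean [0.556  0.1418 0.1485] rect 556.0 141.7 18.6 22.9 ang 45.6 pca -28.3
```

View pics/s4.png

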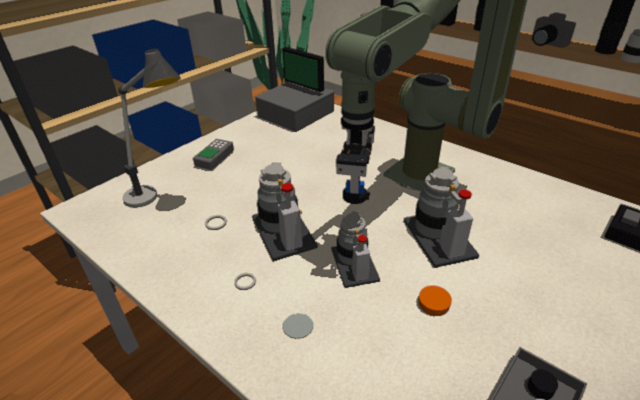

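View pics/w4.png

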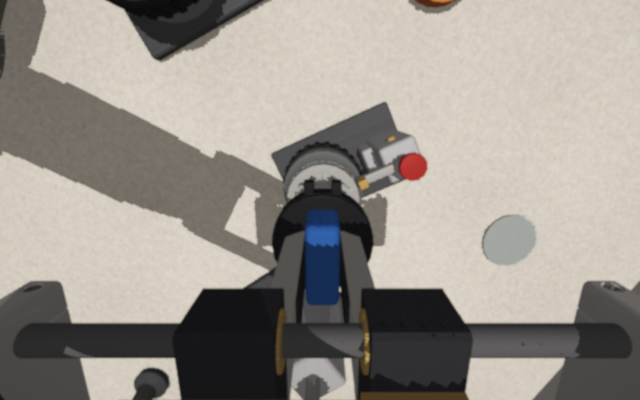

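The scene view shows the cap at (355,190) held level above the bare lens at (352,225). The plunger is still down, and everything else looks undisturbed. Bar top is at 0.264, a lift of 79.5 mm, and the arm is still, so I'm handing in.

```bash
python3 -m inch '0 0 0 0 0 0 0; 0 0 0 0 0 0 0; 0 0 0 0 0 0 0'; python3 -c "
from h import *
print(ticket.job_done())"
```

```text
time: 14.22
tool_pos: [0.5012, 0.0761, 0.2363]
tool_rot: [-180.0, -0.0, 118.4]
force: [-0.4, -0.6, -0.6]
width: 0.0176
grasp_force: 25.0
the job is handed in; nothing more can be done
None
```

The job is handed in at 14.2 s: the plunger is latched down, the cap (tried both ways) turned anticlockwise to its stop, and it is now held level and still about 8 cm above the lens; nothing else looked moved.

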